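# Strip a bent-lamination form and put the two slats in their drying jigs

### The arm

A 6-joint arm with a two-finger parallel gripper is mounted at the origin on a cart in front of the work surface, level with it; the furniture and walls round the work are solid. World frame = base frame: x ahead of the robot, y to its left, z up, the work surface at z = 0. Lengths are in m, angles in degrees, forces in N, time in s.
With the tool pointing down it reaches from about 0.4 to 0.825 m from the base axis. Payload 7 kg.
Tool frame: the origin (TCP) lies on the centre line of the jaws, within the pads' length; the fingertips stand 19 mm ahead of it and the grasp point (between the pads) is the TCP (r.tip_extent is the distance from the TCP to the fingertips, in m); z points along the fingers, y is the line along which they close (so a half turn about z gives the same grasp; the last joint's range is limited). The gripper opens to 88 mm and grips with 3 to 60 N. Pads are 19 mm wide; open, the fingers measure 130 mm over their backs; the gripper's body (78 mm by 193 mm) begins 47 mm behind the grasp point.
Start: joints at [-49.899, 20.546, 0.682, 0, -70.136, -16.507], TCP at [0.27, -0.619, 0.246] pointing down, gripper open.
Joint ranges: [-176.03, 176.03], [-82.01, 121.73], [-58.28, 71.71], [-173.87, 95.51], [-174.79, -0.11], [-173.66, 173.66]. Speed limits (degrees/s): [136.94, 136.94, 172.46, 180, 180, 180].

### API

Orientations are given as [roll, pitch, yaw] about the fixed x, y, z axes, in that order (R = Rz(yaw) Ry(pitch) Rx(roll)).
In Python, from plant import r gives the robot as it stands. The module is installed in compiled form; this text tells all that it offers.
- The arm moves only by the tool jog_arm, never from a script. Its argument "deltas" is a list that holds one entry, the list of rows, each a list of 5 numbers: the opening, from -1 (shut) to 1 (fully open), then the shift along the world's x, y, z in cm, then the turn about the world's z in rad. In form: [[[claw, dx, dy, dz, turn], ...]]. A call has 1 to 8 rows; each row shifts and turns the commanded pose from where the row before left it; what a row does not reach is not made up. A row lasts 1/8 s, in which the tool goes at most 62.5 mm and 10.7 degrees, less where a joint would pass 70% of its speed; a pose out of reach is approached as far as the arm can. A call with a gripper value outside its range is refused whole. The fingers move at their own pace and stop on an object; "force" is the grip in N (left out, the last holds). Time passes only in rows, so rows that do not move let the fingers close. It gives the time, the measured TCP pose, the force, the opening and the grip force at its end, in the units of the state.
- r.get_state(): the state, without advancing time (a new reading comes with each control period).
- r.capture(name): name is "scene" or "side" or "wrist"; returns the picture (384x512x3 uint8, blue, green, red); there is no depth.
- r.camera_info(name): a dict with "fx", "fy", "cx", "cy" (pixels), "view" (4x4, takes a point from world to camera coordinates). Camera axes: x right, y up, looking along -z (the intrinsics and any distortion apply to the point x, -y, -z); pixel columns grow to the right and rows downward; lengths in m; the calibration is good to about 2 mm. The wrist camera is an equidistant fisheye: a pixel r from the principal point sees the ray r / f radians off the axis. A picture is of the moment at which its call begins: read the wrist's pose just before it. camera_info takes no time and is no camera call; for the wrist camera it gives the pose at the moment of the call.
- r.close_job(): hands the job in; it is judged then, once.
The state is a dict: "time_s": time; "joints": joint angles; "qd": joint speeds; "joint_torque": joint torques, N m; "tcp_pos": TCP position; "eef_rot": TCP orientation; "contact_force": force on the tool from outside, world axes, zero at the start; "moment": the same for the moment, N m; "gripper_width": finger opening in m; "gripper_force": force on a finger pad.
Only numpy, scipy, OpenCV 4.12 (cv2) and the standard library are available. Lean on these libraries where they do the work, as an engineer would, in place of code of your own. Each camera call takes 0.05 s, during which the arm holds its last target. There are 200 camera calls.

### The job

The glue has set and the clamps are off: take the stack on the bending form apart from the top down, putting each piece in its place before you take the next. Lay the clamping bar centred in the two notches of its rest, the upper former curved side down in its tray, and each bent slat hollow side up on the two bearers of the drying jig made for its length, down between the pins and the end stops. Set everything down rather than dropping it, and do not knock over the glue bottle.

Things in the scene. Friction and masses are not known exactly. Their poses are not given: they have to be found in the camera images.
- clamping_bar: Straight hardwood bar, 120 x 30 x 28 mm (x length, y width, z up), two round clamp dents in its top; loose, 0.09 kg; at the start it lies lengthwise on the flat top of the upper former. Origin: centre of its underside. Grip it across its 30 mm width.
- upper_former: Plywood former, loose, 0.17 kg: 114 mm long (x), 38 wide (y), flat top 55 mm above the lowest point of its convex underside (radius 166). At the start it stands convex side down in the hollow of the short slat, under the bar. Origin: lowest point of the underside, mid length and width; z up. Grip it across its width.
- short_slat: Shorter, wider dark bent slat, loose, 0.08 kg: 155 mm over its ends (x), 60 wide (y), 12 thick, ends 18 mm above the middle like a smile (lower face radius 178). At the start it lies in the hollow of the long slat, under the upper former. Origin: middle of its lower face, the lowest point; z up. Grip its middle across the 60 mm width (overhangs the long slat 7 mm each side).
- long_slat: Longer, narrower dark bent slat, loose, 0.08 kg: 199 mm over its ends (x), 46 wide (y), 12 thick, ends 28 mm above the middle like a smile (lower face radius 190). Lowest of the stack, in the hollow of the form. Origin: middle of its lower face, the lowest point; z up. Grip its middle across the 46 mm width (overhangs the form 5 mm each side).
- bending_form: Fixed plywood lower form under the stack: base board 206 (x) x 86 (y) x 15 mm, on it a hollow-topped block 36 mm wide (y), with low glue blocks at its foot (to y +-28, 24.5 mm high). Stacked on it, x along its x, origins above its origin: long slat 37 mm, short slat 49, upper former 61, clamping bar 116. Origin: centre of the board's underside.
- bar_rest: Fixed rest of the clamping bar: board 112 (x) x 74 (y) x 12 mm with two notched uprights 16 mm thick at x = -38 and +38 mm (60 mm free between them). Notches 48 mm wide (y), open upward, floors 48 mm and cheeks 70 mm above the bench. The bar lies in both along x, its origin 48 mm up. Origin: centre of the board's underside.
- former_tray: Fixed plain shallow plywood tray for the upper former: outside 150 (x) x 74 (y) x 28 mm, walls and floor 6 mm, so 138 x 62 mm inside. The former lies in it along x, its lowest point on the floor 6 mm up. Origin: centre of the underside.
- short_jig: Fixed drying jig, the shorter, wider one: board 204 (x) x 96 (y) x 12 mm; round-topped bearers across it at x = -50 and +50, tops 37 mm up; a pin at each bearer end (70 mm high, 76 mm free between them in y); end stops 72 mm high, 176 mm free between them in x. The seated short slat lies along x, its origin 30 mm up. Origin: centre of the board's underside.
- long_jig: Fixed drying jig, the longer, narrower one: board 248 (x) x 82 (y) x 12 mm; round-topped bearers across it at x = -60 and +60, tops 37 mm up; a pin at each bearer end (70 mm high, 62 mm free between them in y); end stops 72 mm high, 220 mm free between them in x. The seated long slat lies along x, its origin 28 mm up. Origin: centre of the board's underside.
- glue_bottle: Yellow squeeze bottle with a red nozzle, 45 x 56 x 190 mm, standing loose on the bench behind the work; not to be knocked over. Origin: centre of its foot.

How it is judged (in metres and radians):
On the way, in this order (a step that is already met when the one before it is completed fails the run):
1. the clamping bar lies in its rest (x of clamping_bar in the frame of bar_rest between -0.022 and 0.022 m and y of clamping_bar in the frame of bar_rest between -0.012 and 0.012 m and z of clamping_bar in the frame of bar_rest between 0.044 and 0.052 m and angle between the x axis of clamping_bar and the x axis of bar_rest, either way round below 0.2 rad and angle between clamping_bar's own z axis and vertical below 0.15 rad and linear speed of clamping_bar below 0.02 m/s), for 0.2 s.
2. then the upper former lies in its tray (x of upper_former in the frame of former_tray between -0.016 and 0.016 m and y of upper_former in the frame of former_tray between -0.016 and 0.016 m and z of upper_former in the frame of former_tray between 0.002 and 0.01 m and angle between the x axis of upper_former and the x axis of former_tray, either way round below 0.3 rad and angle between upper_former's own z axis and vertical below 0.15 rad and linear speed of upper_former below 0.02 m/s), for 0.2 s.
3. then the short slat lies in its jig (x of short_slat in the frame of short_jig between -0.015 and 0.015 m and y of short_slat in the frame of short_jig between -0.013 and 0.013 m and z of short_slat in the frame of short_jig between 0.0251 and 0.0351 m and angle between the x axis of short_slat and the x axis of short_jig, either way round below 0.25 rad and angle between short_slat's own z axis and vertical below 0.15 rad and linear speed of short_slat below 0.02 m/s), for 0.2 s.
4. then the long slat lies in its jig (x of long_slat in the frame of long_jig between -0.015 and 0.015 m and y of long_slat in the frame of long_jig between -0.013 and 0.013 m and z of long_slat in the frame of long_jig between 0.0226 and 0.0326 m and angle between the x axis of long_slat and the x axis of long_jig, either way round below 0.25 rad and angle between long_slat's own z axis and vertical below 0.15 rad and linear speed of long_slat below 0.02 m/s), for 0.2 s.
At the end, for the whole second after the job is handed in: Bar in both notches (22 mm lengthwise, 12 across, 4 in height); former curved side down on its tray's floor (16 mm); each slat hollow up, seated on its own jig's bearers (15 mm lengthwise, 13 across, 5 in height, 0.25 rad); all upright within 0.15 rad and at rest; glue bottle standing (all of step 1 and all of step 2 and all of step 3 and all of step 4 and angle between glue_bottle's own z axis and vertical below 0.2 rad); the robot touches nothing.
It fails at once if the clamping bar is dropped (falls free for about 3 cm or more) (linear speed of clamping_bar above 0.8 m/s and contact force between the fingers and clamping_bar below 0.05 N).
It fails at once if the upper former is dropped (falls free for about 3 cm or more) (linear speed of upper_former above 0.8 m/s and contact force between the fingers and upper_former below 0.05 N).
It fails at once if the short slat is dropped (falls free for about 3 cm or more) (linear speed of short_slat above 0.8 m/s and contact force between the fingers and short_slat below 0.05 N).
It fails at once if the long slat is dropped (falls free for about 3 cm or more) (linear speed of long_slat above 0.8 m/s and contact force between the fingers and long_slat below 0.05 N).
It fails at once if the glue bottle is knocked over (angle between glue_bottle's own z axis and vertical above 0.6 rad).
It also fails if it takes over 128 s, if anything falls off the work surface, if the arm or the gripper's body presses on something with over 40 N, if the wrist force passes 120 N, or if a joint passes its speed limit or range.

## Working session

There is one attempt and no reset: what is moved stays moved. The work goes in short steps, Python scripts to look and compute and a tool call to move; the robot and the scene stay as the last step left them, time stands still between calls to the robot, and variables do not carry over. Pictures are saved under pics/ and viewed, at most 14 in all, crops included, and the job is handed in when it is done.

Besides the shell and the picture viewer there is one more tool, called after "Request:" as name(argument=value, ...), one argument or row to a line, values as JSON. jog_arm: Moves the arm, as the interface text tells. Its arguments: {"type":"object","properties":{"deltas":{"type":"array"},"force":{"type":"number"}},"required":["deltas"]}

```bash
mkdir -p pics
python3 - <<'E'
from plant import r
import cv2
for n in ("scene","side","wrist"):
    i=r.camera_info(n); print(n,i)
    cv2.imwrite(f"pics/{n}0.png",cv2.resize(r.capture(n),(800,600),interpolation=cv2.INTER_CUBIC))
print(r.get_state())
E
```

```text
scene {'fx': 490.463997902888, 'fy': 490.463997902888, 'cx': 254.15378495719452, 'cy': 181.8125830943338, 'view': array([[ 0.73220828, -0.68100309, -0.01028747, -0.44844515],
       [ 0.53646108,  0.56736036,  0.62474933, -0.40287204],
       [-0.41961952, -0.46296546,  0.78075761, -1.54456804],
       [ 0.        ,  0.        ,  0.        ,  1.        ]])}
side {'fx': 413.0623345623619, 'fy': 413.0623345623619, 'cx': 254.87089748624317, 'cy': 192.2071796361483, 'view': array([[-0.99848331,  0.0512679 , -0.02006716,  0.63238737],
       [-0.0445994 , -0.53950476,  0.84080052, -0.04148775],
       [ 0.03227975,  0.84042026,  0.54097301, -1.51472   ],
       [ 0.        ,  0.        ,  0.        ,  1.        ]])}
wrist {'fx': 297.3186396354542, 'fy': 297.3186396354542, 'cx': 259.4486434020556, 'cy': 192.39001403841556, 'view': array([[-0.39875263,  0.9170579 ,  0.00107046,  0.67345579],
       [-0.8728142 , -0.37915599, -0.30730459,  0.03799305],
       [-0.28141024, -0.12347283,  0.9516106 , -0.39095851],
       [ 0.        ,  0.        ,  0.        ,  1.        ]])}
{'time_s': 0.15, 'joints': array([-4.98994681e+01,  2.05822584e+01,  6.46630194e-01, -1.46242184e-02,
       -7.01351461e+01, -1.65071099e+01]), 'qd': array([-0.13474677, -0.13247815,  0.14465935, -0.02008304,  0.03926897,
       -0.10660691]), 'joint_torque': array([ 1.40007185e-03, -5.83277249e+01,  2.93292743e+01,  7.00119272e+00,
        8.83120723e-03, -1.02359538e-04]), 'tcp_pos': array([ 0.27001287, -0.61827638,  0.2448412 ]), 'eef_rot': array([ 1.79928236e+02, -6.92830022e-03, -1.56411552e+02]), 'contact_force': array([0.12407933, 0.27939582, 0.04213697]), 'moment': array([ 0.01674527, -0.04931695,  0.04431028]), 'gripper_force': 0.0, 'gripper_width': 0.08780854332134745}
```

View pics/scene0.png

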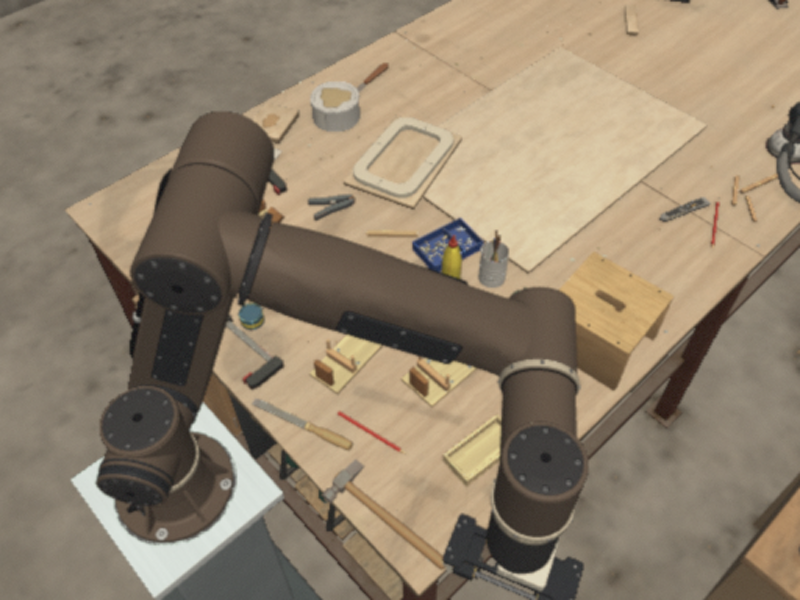

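View pics/side0.png

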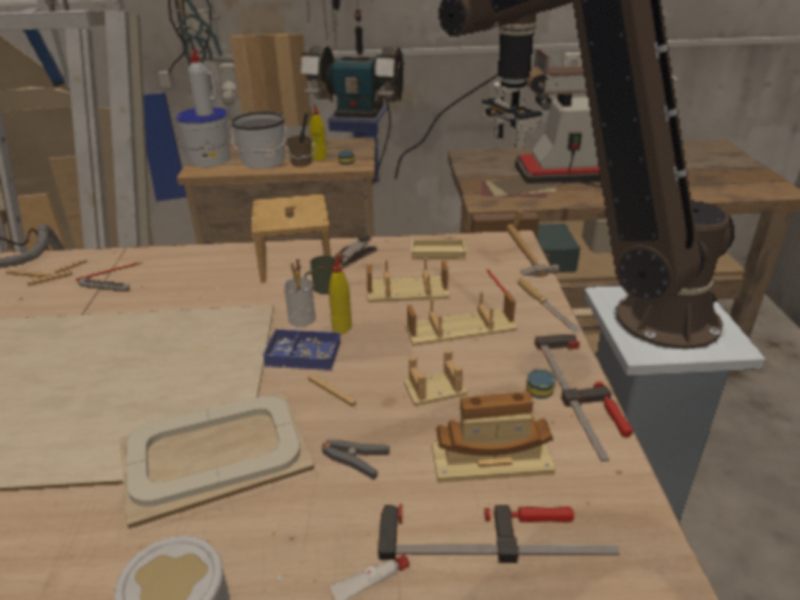

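```bash
cat > h.py <<'E'
from plant import r
import cv2, numpy as np
def ray(n,u,v,info=None):
    i=info or r.camera_info(n); V=i['view']; R=V[:3,:3]; c=-R.T@V[:3,3]
    a=(u-i['cx'])/i['fx']; b=(v-i['cy'])/i['fy']
    if n=='wrist':
        t=np.hypot(a,b); s=np.sin(t)/max(t,1e-9); d=np.array([a*s,-b*s,-np.cos(t)])
    else: d=np.array([a,-b,-1])
    return c,R.T@d
def at(n,u,v,z,info=None):
    c,d=ray(n,u,v,info); return c+d*(z-c[2])/d[2]
def crop(n,x0,y0,w,h,s,out,im=None):
    im=r.capture(n) if im is None else im
    cv2.imwrite('pics/'+out,cv2.resize(im[y0:y0+h,x0:x0+w],None,fx=s,fy=s,interpolation=cv2.INTER_CUBIC)); return im
E
python3 - <<'E'
from h import *
im=crop('side',224,144,132,100,6,'s1.png')
crop('side',224,214,132,100,6,'s2.png',im)
E
```

```text
(no output)
```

View pics/s1.png

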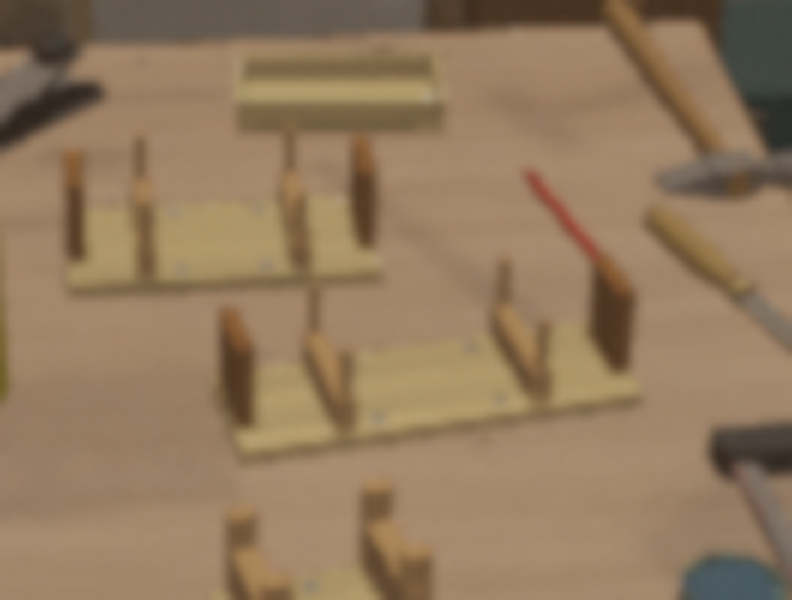

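View pics/s2.png

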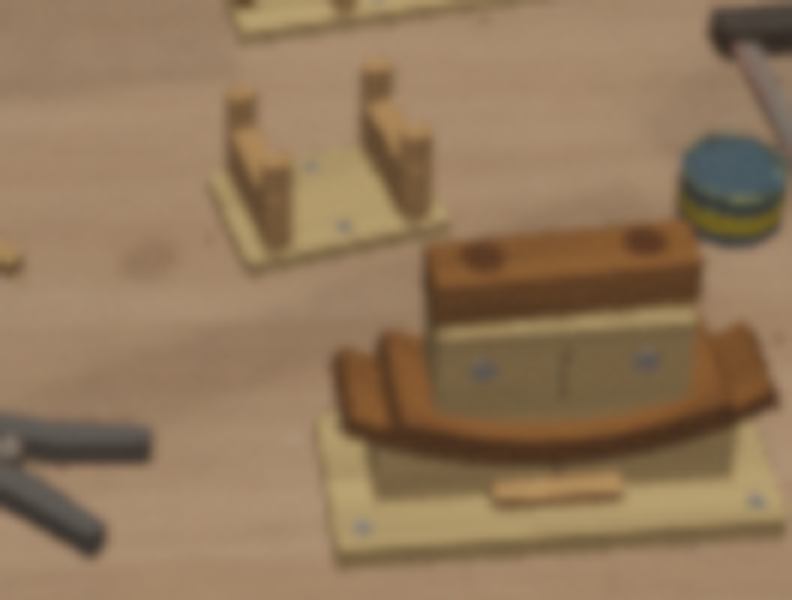

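```bash
cat > fit.py <<'E'
from h import *
from scipy.optimize import least_squares
def proj(n,P,i=None):
    i=i or r.camera_info(n); p=(i['view']@np.c_[P,np.ones(len(P))].T).T[:,:3]
    a,b=p[:,0]/-p[:,2],p[:,1]/p[:,2]
    if n=='wrist':
        q=np.hypot(a,b); k=np.arctan(q)/q; a,b=a*k,b*k
    return np.c_[i['fx']*a+i['cx'],i['fy']*b+i['cy']]
def fit(n,pts,info=None,x0=(.5,-.2,0)):
    pts=np.array(pts,float); M=pts[:,:3]/1000
    def W(q):
        c,s=np.cos(q[2]),np.sin(q[2]); return np.c_[q[0]+c*M[:,0]-s*M[:,1],q[1]+s*M[:,0]+c*M[:,1],M[:,2]]
    f=lambda q:(proj(n,W(q),info)-pts[:,3:]).ravel()
    o=least_squares(f,x0,loss='soft_l1',x_scale=[.1,.1,.3]); return o.x,f(o.x).reshape(-1,2)
E
cat > m1.py <<'E'
from fit import *
s=lambda oy:lambda x,y,z,X,Y:(x,y,z,224+(X+.5)/6-.5,oy+(Y+.5)/6-.5)
a,b=s(144),s(214)
D={'tray':[a(75,37,28,237,103),a(-75,37,28,441,103),a(75,37,0,240,130),a(-75,37,0,441,130),a(75,-37,28,236,57),a(-75,-37,28,440,57)],
'short':[a(102,48,0,70,294),a(-102,48,0,380,277),a(102,48,12,68,280),a(50,-42,70,140,140),a(-50,-42,70,290,133),a(-50,42,70,298,180)],
'long':[a(124,41,0,240,461),a(-124,41,0,638,402),a(60,35,70,347,352),a(60,-35,70,315,290),a(-60,35,70,545,322),a(-60,-35,70,503,262)],
'rest':[b(56,37,0,258,270),b(-56,37,0,450,222),b(56,-37,12,212,183),b(38,30,70,275,162),b(-38,30,70,415,132),b(38,-30,70,240,93),b(-38,-30,70,377,70)],
'form':[b(103,43,0,340,565),b(-103,43,0,783,533),b(103,43,15,335,548),b(-103,43,15,783,515),b(103,-43,15,318,418)],
'bar':[b(60,-15,144,425,243),b(-60,-15,144,695,222),b(60,15,144,432,285),b(-60,15,144,700,262),b(60,15,116,437,322),b(-60,15,116,697,300)]}
for k,v in D.items():
    q,e=fit('side',v); print(k,q[:2].round(4),np.degrees(q[2]).round(1),e.round(1).tolist())
c,d=ray('side',340*.64,330*.64); print('bottle',at('side',340*.64,332*.64,0))
E
python3 m1.py
```

```text
tray [ 0.505  -0.3625] -4.9 [[-0.5, -0.3], [0.8, -0.3], [-1.0, 1.0], [0.6, 0.9], [-0.1, -0.6], [0.1, -0.7]]
short [ 0.6027 -0.1795] 0.8 [[-0.3, 0.3], [0.3, 0.4], [-0.1, 0.0], [-0.3, -1.7], [-0.2, -1.8], [0.6, 1.0]]
long [0.4913 0.0036] 10.4 [[0.1, 1.7], [0.6, 0.9], [-0.2, -0.4], [-0.4, -0.6], [-0.2, -0.4], [0.1, -0.6]]
rest [0.5699 0.2135] 15.4 [[-1.1, 2.2], [0.4, 2.1], [-1.2, -0.9], [0.8, -0.1], [0.8, -0.5], [0.0, -0.1], [-0.2, -1.3]]
form [0.4888 0.4096] 1.8 [[-0.8, 0.9], [0.5, 0.4], [0.1, -0.1], [1.1, -0.5], [-1.1, -1.6]]
bar [0.4879 0.4106] 2.5 [[-0.6, -1.0], [-0.8, -1.1], [0.3, -0.3], [1.5, -0.2], [-0.9, 1.6], [1.0, 1.6]]
bottle [ 0.7681002 -0.0045114  0.       ]
```

Request:
jog_arm(
  deltas=[
    [[1, 3.5, 3.5, 0.7, -0.05], [1, 3.5, 3.5, 0.7, -0.05], [1, 3.5, 3.5, 0.7, -0.05], [1, 3.5, 4, 0.7, -0.05], [1, 3.5, 4, 0.7, -0.05], [1, 3.5, 4, 0.7, -0.05], [1, 3, 4, 0.7, -0.05], [1, 2, 5, 0.6, -0.03]],
  ],
)

```text
time_s: 1.2
tcp_pos: [0.5312, -0.3022, 0.3003]
eef_rot: [180.0, -0.0, -178.3]
contact_force: [-0.1, 0.8, 0.0]
gripper_width: 0.0875
gripper_force: 0.0
```

```bash
cat > w.py <<'E'
from h import *; import sys,json
n=sys.argv[1]; s=r.get_state(); i=r.camera_info('wrist'); im=r.capture('wrist')
cv2.imwrite(f'pics/{n}.png',cv2.resize(im,(800,600),interpolation=cv2.INTER_CUBIC))
np.save(f'pics/{n}.npy',i['view']); print(s['tcp_pos'].round(4),s['eef_rot'].round(2),s['time_s'])
E
python3 w.py w1
```

```text
[ 0.5312 -0.3022  0.3003] [ 1.7999e+02 -3.0000e-02 -1.7826e+02] 1.2
```

Request:
jog_arm(
  deltas=[
    [[1, 1, 5, 0, 0], [1, 0, 5, 0, 0], [1, 0, 5, 0, 0], [1, 0, 5, 0, 0], [1, 0, 5, 0, 0], [1, 0, 5, 0, 0], [1, 0, 5, 0, 0], [1, 0, 4, 0, 0]],
  ],
)

```text
time_s: 2.25
tcp_pos: [0.5398, 0.0883, 0.3006]
eef_rot: [180.0, 0.0, -178.1]
contact_force: [1.0, -0.2, -0.3]
gripper_width: 0.0877
gripper_force: 0.0
```

```bash
python3 w.py w2
```

```text
[0.5398 0.0883 0.3006] [ 1.7999e+02  1.0000e-02 -1.7813e+02] 2.25
```

View pics/w2.png

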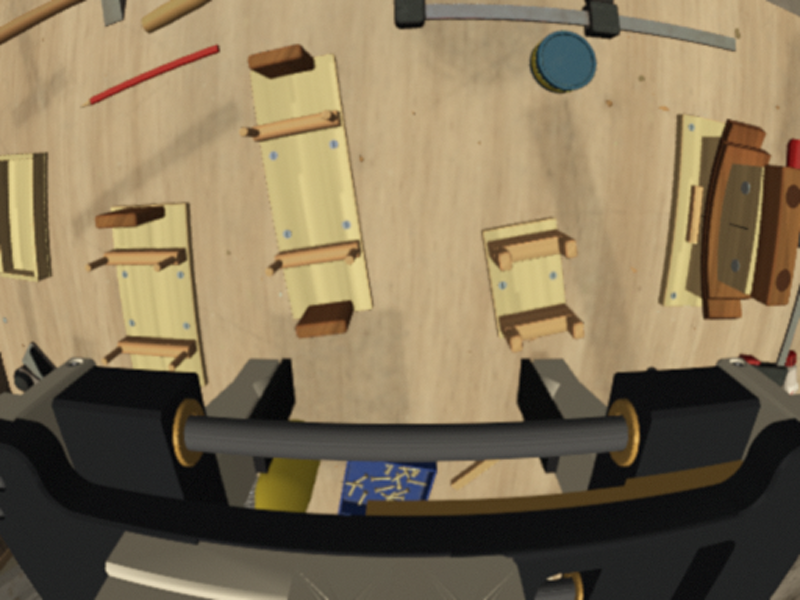

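View pics/w1.png

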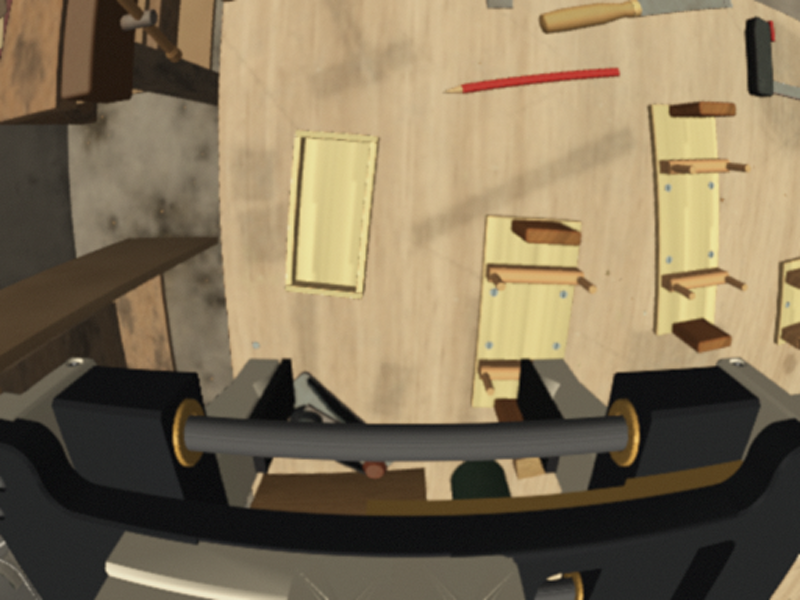

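```bash
cat > m2.py <<'E'
from fit import *
def inf(n):
    i=dict(r.camera_info('wrist')); i['view']=np.load(f'pics/{n}.npy'); return i
def a(x,y,z,X,Y): return (x,y,z,(X+.5)*.64-.5,(Y+.5)*.64-.5)
D=[('rest','w2',[a(-56,-37,12,483,230),a(-56,37,12,555,218),a(-38,-30,70,505,257),a(-38,30,70,572,245),a(38,-30,70,517,340),a(38,30,70,577,327)]),
('long','w2',[a(-124,41,12,333,55),a(-124,-41,12,250,68),a(124,41,12,372,307),a(-60,-35,70,245,132),a(-60,35,70,337,117),a(60,-35,70,272,268),a(60,35,70,355,247)]),
('short','w2',[a(-102,48,12,187,203),a(102,48,12,206,383),a(-50,-42,70,93,266),a(-50,42,70,180,255),a(50,-42,70,108,357),a(50,42,70,190,349),a(-102,-48,12,112,208)]),
('short','w1',[a(-102,-48,12,487,215),a(-102,48,12,580,220),a(102,-48,12,474,405),a(-50,-42,70,490,270),a(-50,42,70,590,288),a(50,-42,70,487,380)]),
('tray','w1',[a(-75,-37,28,297,131),a(-75,37,28,378,137),a(75,-37,28,287,292),a(75,37,28,360,298)]),
('form','w2',[a(-103,-43,15,681,114),a(103,-43,15,663,303)])]
for k,n,v in D:
    q,e=fit('wrist',v,inf(n)); print(k,q[:2].round(4),np.degrees(q[2]).round(1),e.round(1).tolist())
E
python3 m2.py
```

```text
rest [0.564  0.2079] 13.3 [[-0.8, -1.7], [0.9, -2.5], [-0.3, 0.6], [0.2, 0.2], [-0.7, 0.8], [1.6, 0.5]]
long [4.853e-01 4.000e-04] 10.0 [[1.5, -3.1], [0.0, 0.7], [3.1, 0.5], [0.1, -1.5], [-5.4, -3.3], [0.0, 1.7], [-1.4, 7.1]]
short [ 0.5941 -0.1699] 2.7 [[0.9, -4.9], [5.7, -0.2], [-1.0, -1.0], [-11.9, 3.3], [2.0, 1.6], [-7.0, 8.4], [0.1, -2.6]]
short [ 0.597  -0.1824] -0.4 [[-1.5, -2.0], [0.5, -0.8], [-4.2, 0.2], [5.4, 8.2], [0.4, -0.7], [-0.1, 5.7]]
tray [ 0.501  -0.3713] -4.8 [[-0.8, -0.5], [0.5, -0.2], [-1.1, -0.1], [1.6, 1.5]]
form [0.4846 0.407 ] 1.6 [[0.2, -1.4], [0.0, 2.0]]
```

Request:
jog_arm(
  deltas=[
    [[1, 0, 5, 0, 0], [1, 0, 5, 0, 0], [1, 0, 5, 0, 0], [1, -1, 5, 0, 0], [1, -1, 4, 0, 0], [1, -1, 2, 0, 0], [1, 0, 0, 0, 0]],
  ],
)

```text
time_s: 3.18
tcp_pos: [0.5094, 0.3473, 0.3002]
eef_rot: [-180.0, -0.0, -178.1]
contact_force: [0.1, 0.5, 0.4]
gripper_width: 0.0877
gripper_force: 0.0
```

```bash
python3 w.py w3
```

```text
[0.5094 0.3473 0.3002] [-1.7998e+02 -3.0000e-02 -1.7807e+02] 3.175
```

View pics/w3.png

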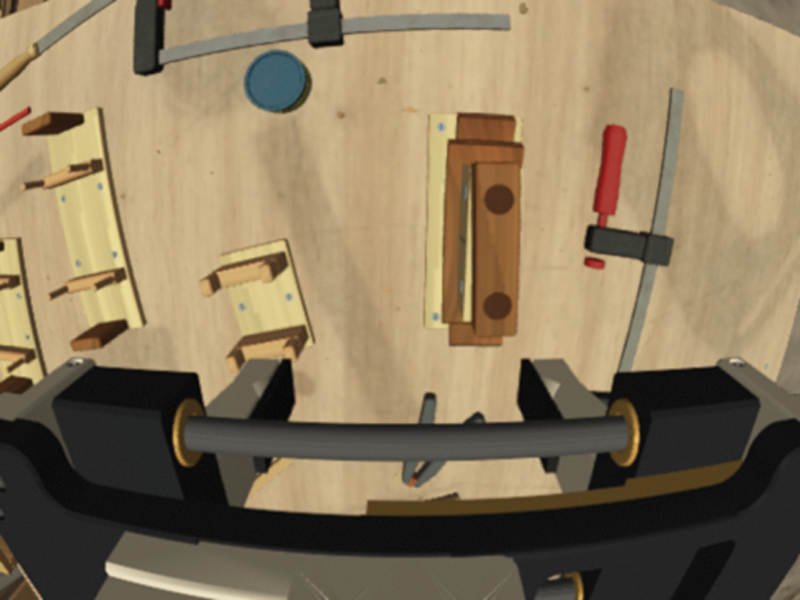

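```bash
cat > m3.py <<'E'
import sys; sys.argv=['']
from m2 import *
print('---')
D=[('bar','w3',[a(-60,-15,144,473,163),a(-60,15,144,521,163),a(60,-15,144,475,335),a(60,15,144,518,333)]),
('form','w3',[a(-103,-43,15,430,114),a(103,-43,15,427,327)]),
('rest','w3',[a(-56,37,12,286,239),a(56,37,12,313,342),a(-56,-37,12,222,252),a(-38,30,70,275,261),a(-38,-30,70,210,284),a(38,30,70,298,340)])]
for k,n,v in D:
    q,e=fit('wrist',v,inf(n)); print(k,q[:2].round(4),np.degrees(q[2]).round(1),e.round(1).tolist())
E
python3 m3.py | sed -n '/---/,$p'
```

```text
---
bar [0.4841 0.4073] 4.4 [[0.6, -1.2], [-0.6, -1.4], [0.3, 2.4], [-0.2, 2.3]]
form [0.4852 0.411 ] 1.6 [[0.0, -1.1], [-0.0, 1.5]]
rest [0.5615 0.2155] 14.7 [[2.3, -3.7], [5.2, -0.9], [-0.5, -0.1], [-2.4, 4.1], [0.1, -0.4], [-0.6, 5.8]]
```

Request:
jog_arm(
  deltas=[
    [[1, -1.1, 3.1, -1, 0], [1, -1.1, 3.1, -3, 0], [1, 0, 0, -4, 0], [1, 0, 0, -4, 0], [1, 0, 0, -2.5, 0], [1, 0, 0, -1.5, 0], [1, 0, 0, 0, 0]],
  ],
)

```text
time_s: 4.1
tcp_pos: [0.4883, 0.4075, 0.14]
eef_rot: [-179.9, -0.0, -178.2]
contact_force: [0.7, 0.5, 0.3]
gripper_width: 0.0878
gripper_force: 0.0
```

Request:
jog_arm(
  deltas=[
    [[-1, 0, 0, 0, 0], [-1, 0, 0, 0, 0], [-1, 0, 0, 0, 0], [-1, 0, 0, 0, 0], [-1, 0, 0, 0, 0], [-1, 0, 0, 0, 0], [-1, 0, 0, 0, 0], [-1, 0, 0, 0, 0]],
  ],
  force=25,
)

```text
time_s: 5.1
tcp_pos: [0.4881, 0.4084, 0.1405]
eef_rot: [-180.0, -0.0, -178.2]
contact_force: [-0.8, -0.5, 0.4]
gripper_width: 0.0299
gripper_force: 24.7
```

Request:
jog_arm(
  deltas=[
    [[-1, 0, 0, 1, 0], [-1, 0, 0, 3, 0], [-1, 0, 0, 3.5, 0], [-1, 2, -4.5, 2.5, 0.05], [-1, 2, -5, 0, 0.06], [-1, 2, -5, 0, 0.06], [-1, 1.8, -5.1, 0, 0.05], [-1, 0, 0, 0, 0]],
  ],
)

```text
time_s: 6.1
tcp_pos: [0.5669, 0.2092, 0.2414]
eef_rot: [-180.0, 0.0, -165.8]
contact_force: [-0.2, -0.2, -0.4]
gripper_width: 0.03
gripper_force: 24.7
```

```bash
python3 w.py w4
python3 - <<'E'
from h import *
crop('side',244,174,108,80,7,'s4.png')
E
```

```text
[0.5669 0.2092 0.2414] [-1.8000e+02  3.0000e-02 -1.6576e+02] 6.1
```

View pics/w4.png

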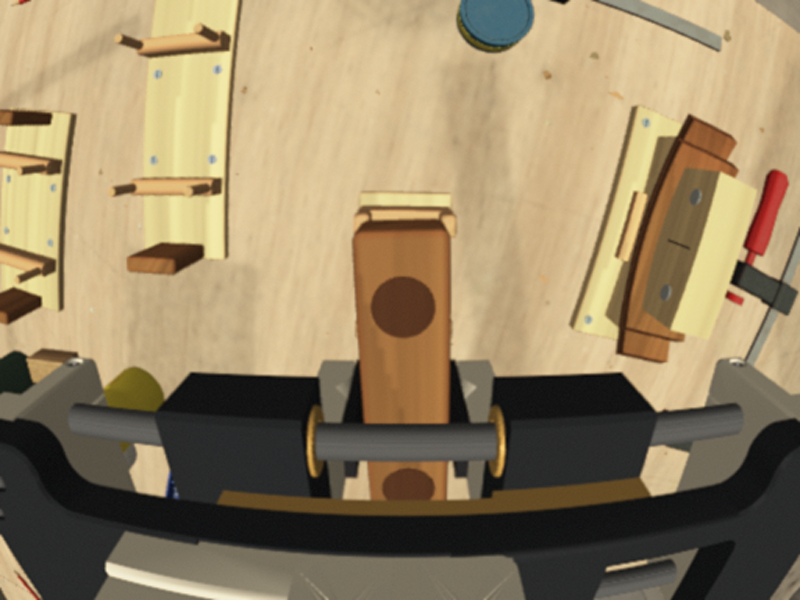

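```bash
cat > m4.py <<'E'
import sys
from m2 import *
print('---')
D=[('rest','w4',[a(-56,-37,12,361,193),a(-56,37,12,451,193),a(-46,-37,70,356,214),a(-46,37,70,456,214)]),
('former','w4',[a(-57,19,116,755,187),a(57,19,116,707,339)]),
('long','w4',[a(124,41,12,226,258),a(60,-35,70,115,190),a(60,35,70,215,186),a(-60,-35,70,120,40),a(-60,35,70,203,32)])]
for k,n,v in D:
    q,e=fit('wrist',v,inf(n)); print(k,q[:2].round(4),np.degrees(q[2]).round(1),e.round(1).tolist())
b=inf('w4'); t=r.get_state()
c,s=np.cos(np.radians(14.2)),np.sin(np.radians(14.2))
p=t['tcp_pos']; print(p)
for y in(-15,15):
  P=np.array([[p[0]-.06*c-y/1000*s,p[1]-.06*s+y/1000*c,p[2]+.0035]]); print(proj('wrist',P,b)/.64)
E
python3 m4.py | sed -n '/---/,$p'
```

```text
---
rest [0.5666 0.21  ] 14.2 [[-1.2, -0.2], [1.2, -0.2], [-3.3, 0.2], [3.3, 0.2]]
former [0.4852 0.4067] 1.8 [[-0.1, 0.1], [0.0, -0.2]]
long [0.4848 0.0019] 10.2 [[2.7, 0.6], [0.1, 0.5], [-13.9, 2.3], [0.7, -2.5], [-0.8, -4.7]]
[0.56642916 0.21186312 0.24116791]
[[361.44648101 241.9400554 ]]
[[462.77602956 241.98338203]]
```

View pics/s4.png

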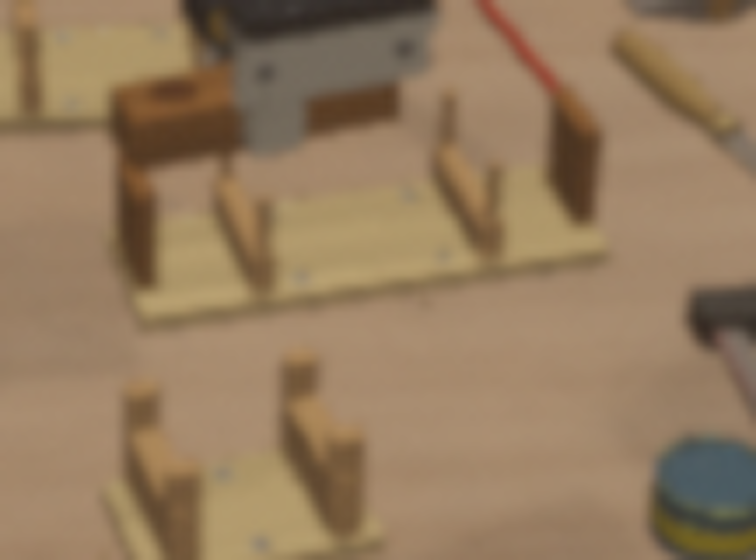

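Request:
jog_arm(
  deltas=[
    [[-1, 0, 0, -3, 0], [-1, 0, 0, -4, 0], [-1, 0, 0, -4, 0], [-1, 0, 0, -3, 0], [-1, 0, 0, -1.5, 0], [-1, 0, 0, -0.8, 0], [-1, 0, 0, -0.4, 0], [-1, 0, 0, 0, 0]],
  ],
)

```text
time_s: 7.2
tcp_pos: [0.5665, 0.2128, 0.0742]
eef_rot: [180.0, 0.1, -165.6]
contact_force: [0.3, -0.3, -0.5]
gripper_width: 0.0302
gripper_force: 24.7
```

Request:
jog_arm(
  deltas=[
    [[-1, 0, 0, -0.1, 0], [-1, 0, 0, -0.1, 0], [-1, 0, 0, 0, 0], [-1, 0, 0, 0, 0]],
  ],
)

```text
time_s: 7.7
tcp_pos: [0.5665, 0.2126, 0.0725]
eef_rot: [180.0, 0.1, -165.6]
contact_force: [-3.0, 0.1, 6.1]
gripper_width: 0.0299
gripper_force: 24.7
```

Request:
jog_arm(
  deltas=[
    [[0, 0, 0, 0, 0], [0.5, 0, 0, 0, 0], [0.5, 0, 0, 0, 0], [0.5, 0, 0, 0, 0], [0.5, 0, 0, 3, 0], [0.5, 0, 0, 5, 0], [0.5, 0, 0, 5, 0], [0.5, -1, 2, 3, -0.04]],
  ],
)

```text
time_s: 8.7
tcp_pos: [0.557, 0.2322, 0.2345]
eef_rot: [179.9, 0.2, -168.0]
contact_force: [-0.1, 0.6, -0.2]
gripper_width: 0.0661
gripper_force: 0.0
```

```bash
python3 w.py w5;  python3 - <<'E'
from h import *
im=crop('side',244,174,108,80,7,'s5.png')
E
```

```text
[0.557  0.2322 0.2345] [ 1.7994e+02  1.7000e-01 -1.6799e+02] 8.7
```

View pics/w5.png

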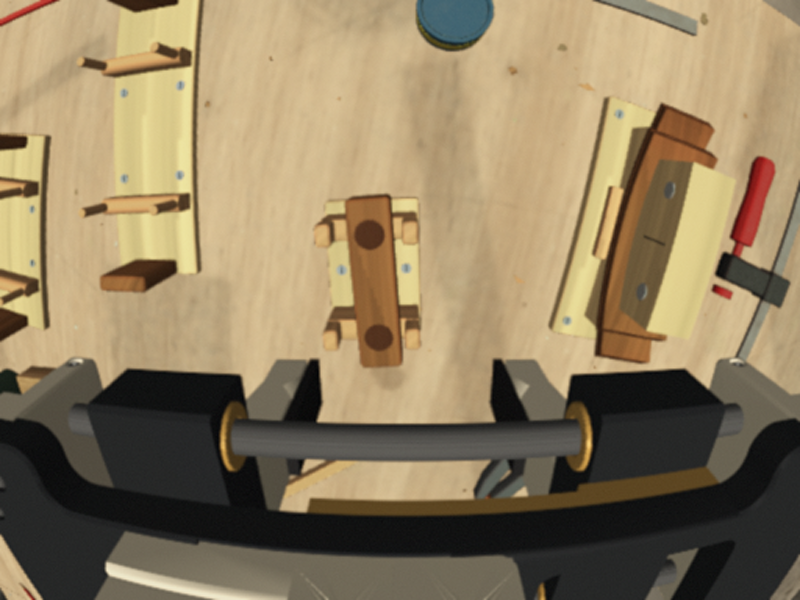

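Request:
jog_arm(
  deltas=[
    [[1, -2, 4.5, 0, -0.06], [1, -2, 4.5, 0, -0.06], [1, -2, 4.5, 0, -0.058], [1, -1, 4, 0, 0], [1, 0, 0, -3.5, 0], [1, 0, 0, -4, 0], [1, 0, 0, -4, 0], [1, 0, 0, -1.7, 0]],
  ],
)

```text
time_s: 9.8
tcp_pos: [0.4851, 0.406, 0.0966]
eef_rot: [-179.8, -0.2, -178.1]
contact_force: [-0.6, -0.2, 0.1]
gripper_width: 0.0878
gripper_force: 0.0
```

Request:
jog_arm(
  deltas=[
    [[-1, 0, 0, 0, 0], [-1, 0, 0, 0, 0], [-1, 0, 0, 0, 0], [-1, 0, 0, 0, 0], [-1, 0, 0, 0, 0], [-1, 0, 0, 0, 0], [-1, 0, 0, 0, 0]],
  ],
)

```text
time_s: 10.68
tcp_pos: [0.4863, 0.4077, 0.1]
eef_rot: [180.0, 0.0, -178.1]
contact_force: [-1.8, 1.0, 3.3]
gripper_width: 0.038
gripper_force: 25.0
```

Request:
jog_arm(
  deltas=[
    [[0, 0, 0, 0, 0], [0.2, 0, 0, 0, 0], [0.2, 0, 0, 1, 0], [0.2, 0, 0, 0, 0], [-1, 0, 0, 0, 0], [-1, 0, 0, 0, 0], [-1, 0, 0, 0, 0], [-1, 0, 0, 0, 0]],
  ],
  force=30,
)

```text
time_s: 11.68
tcp_pos: [0.4861, 0.4074, 0.1094]
eef_rot: [-180.0, -0.0, -178.1]
contact_force: [-0.2, -0.4, 0.7]
gripper_width: 0.0379
gripper_force: 30.0
```

Request:
jog_arm(
  deltas=[
    [[-1, 0, 0, 1, 0], [-1, 0, 0, 3, 0], [-1, 0, 0, 4.5, 0], [-1, 1, -2, 4.5, 0], [-1, 2, -5, 0, 0], [-1, 2, -5, 0, 0], [-1, 1, -5, 0, 0], [-1, 1, -5, 0, 0]],
  ],
)

```text
time_s: 12.68
tcp_pos: [0.5562, 0.1857, 0.2401]
eef_rot: [180.0, 0.0, -178.1]
contact_force: [0.5, 0.9, -2.2]
gripper_width: 0.0376
gripper_force: 30.0
```

Request:
jog_arm(
  deltas=[
    [[-1, 0, -5, 0, 0], [-1, 0, -5, 0, 0], [-1, 0, -5, 0, 0], [-1, 0, -5, 0, 0], [-1, 0, -5, 0, -0.03], [-1, 0, -5, 0, -0.03], [-1, -1, -5, 0, -0.03], [-1, -1, -5, 0, -0.028]],
  ],
)

```text
time_s: 13.68
tcp_pos: [0.5356, -0.2141, 0.24]
eef_rot: [180.0, 0.0, 175.1]
contact_force: [1.2, 0.7, -1.2]
gripper_width: 0.0379
gripper_force: 30.0
```

Request:
jog_arm(
  deltas=[
    [[-1, -1, -5, 0, 0], [-1, -1, -5, 0, 0], [-1, -1, -3, 0, 0], [-1, -0.5, -2, 0, 0], [-1, 0, 0, 0, 0], [-1, 0, 0, 0, 0]],
  ],
)

```text
time_s: 14.42
tcp_pos: [0.5013, -0.362, 0.2396]
eef_rot: [180.0, 0.0, 175.2]
contact_force: [-0.0, 0.7, -1.6]
gripper_width: 0.0377
gripper_force: 30.0
```

```bash
python3 w.py w6
```

```text
[ 0.5013 -0.362   0.2396] [179.99   0.   175.19] 14.425
```

View pics/w6.png

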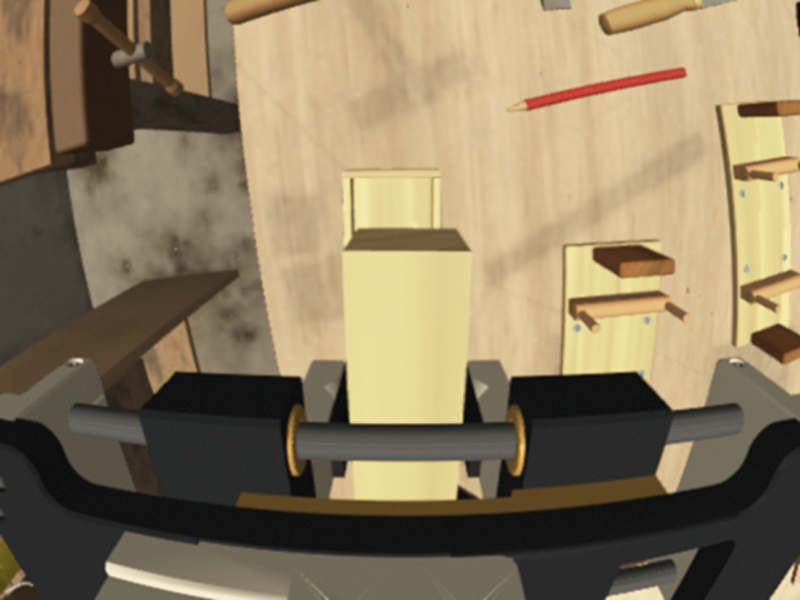

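```bash
cat > m6.py <<'E'
import sys
from m2 import *
print('---')
D=[('tray','w6',[a(-75,-37,28,343,170),a(-75,37,28,440,169)]),
('short','w6',[a(-102,-48,12,564,244),a(-102,48,12,660,240),a(-50,-42,70,597,329),a(-50,42,70,687,318)]),('short','w1',[a(-102,-48,12,487,215),a(-102,48,12,580,220),a(102,-48,12,474,405),a(-50,42,70,590,288)])]
for k,n,v in D:
    q,e=fit('wrist',v,inf(n)); print(k,q[:2].round(4),np.degrees(q[2]).round(1),e.round(1).tolist())
i=inf('w6')
# where the former top front corners project (z 0.2396+.0066)
c,s=np.cos(np.radians(-4.8)),np.sin(np.radians(-4.8))
p=r.get_state()['tcp_pos'];print(p)
for x,y in((-57,-19),(-57,19)):
  print(proj('wrist',np.array([[p[0]+(x*c-y*s)/1e3,p[1]+(x*s+y*c)/1e3,p[2]+.0066]]),i)/.64)
E
python3 m6.py | sed -n '/---/,$p'
```

```text
---
tray [ 0.5001 -0.3721] -4.6 [[-0.7, 0.0], [0.7, 0.0]]
short [ 0.5991 -0.18  ] 0.5 [[0.3, 1.2], [1.5, -0.2], [-1.1, -0.3], [-0.3, -0.4]]
short [ 0.5987 -0.1792] 1.1 [[-1.3, 0.1], [0.8, -0.4], [-0.8, 1.8], [1.6, -0.3]]
[ 0.50147758 -0.36177002  0.23968291]
[[340.3296458  254.90478443]]
[[470.76914935 254.68581905]]
```

Request:
jog_arm(
  deltas=[
    [[-1, 0.1, -0.9, -3, 0], [-1, 0, 0, -4, 0], [-1, 0, 0, -4, 0], [-1, 0, 0, -3.5, 0], [-1, 0, 0, -2, 0], [-1, 0, 0, -1.2, 0], [-1, 0, 0, -0.5, 0], [-1, 0, 0, 0, 0]],
  ],
)

```text
time_s: 15.48
tcp_pos: [0.5026, -0.3715, 0.058]
eef_rot: [-180.0, 0.0, 175.2]
contact_force: [-0.4, -0.7, -2.2]
gripper_width: 0.0374
gripper_force: 30.0
```

Request:
jog_arm(
  deltas=[
    [[-1, 0, 0, -0.1, 0], [-1, 0, 0, -0.1, 0], [-1, 0, 0, -0.1, 0], [-1, 0, 0, 0, 0]],
  ],
)

```text
time_s: 15.98
tcp_pos: [0.5021, -0.3716, 0.0546]
eef_rot: [180.0, 0.0, 175.2]
contact_force: [-0.3, -0.5, -2.1]
gripper_width: 0.0377
gripper_force: 30.0
```

Request:
jog_arm(
  deltas=[
    [[-1, 0, 0, -0.1, 0], [-1, 0, 0, -0.1, 0], [-1, 0, 0, 0, 0], [-1, 0, 0, 0, 0]],
  ],
)

```text
time_s: 16.48
tcp_pos: [0.5023, -0.3716, 0.0544]
eef_rot: [-180.0, 0.0, 175.2]
contact_force: [-4.0, 4.6, 13.4]
gripper_width: 0.0377
gripper_force: 30.0
```

Request:
jog_arm(
  deltas=[
    [[-1, 0, 0, 0.1, 0], [-0.3, 0, 0, 0, 0], [-0.1, 0, 0, 0, 0], [0.2, 0, 0, 0, 0], [0.2, 0, 0, 0, 0], [0.2, 0, 0, 3, 0], [0.3, 0, 0, 5, 0], [0.5, 0, 0, 5, 0]],
  ],
)

```text
time_s: 17.48
tcp_pos: [0.5019, -0.3715, 0.1846]
eef_rot: [180.0, -0.1, 175.2]
contact_force: [1.3, 0.3, -0.7]
gripper_width: 0.0622
gripper_force: 0.0
```

Request:
jog_arm(
  deltas=[
    [[1, 0.5, 4, 5, 0.03], [1, 0.5, 5, 1, 0.03], [1, 1, 5, 0, 0.03], [1, 1, 5, 0, 0.028], [1, 1, 5, 0, 0], [1, 0, 0, 0, 0]],
  ],
)

```text
time_s: 18.23
tcp_pos: [0.5427, -0.1298, 0.2423]
eef_rot: [180.0, 0.0, -177.8]
contact_force: [-0.2, -0.5, 0.9]
gripper_width: 0.088
gripper_force: 0.0
```

```bash
python3 w.py w7
```

```text
[ 0.5427 -0.1298  0.2423] [ 1.7998e+02  4.0000e-02 -1.7784e+02] 18.225
```

View pics/w7.png

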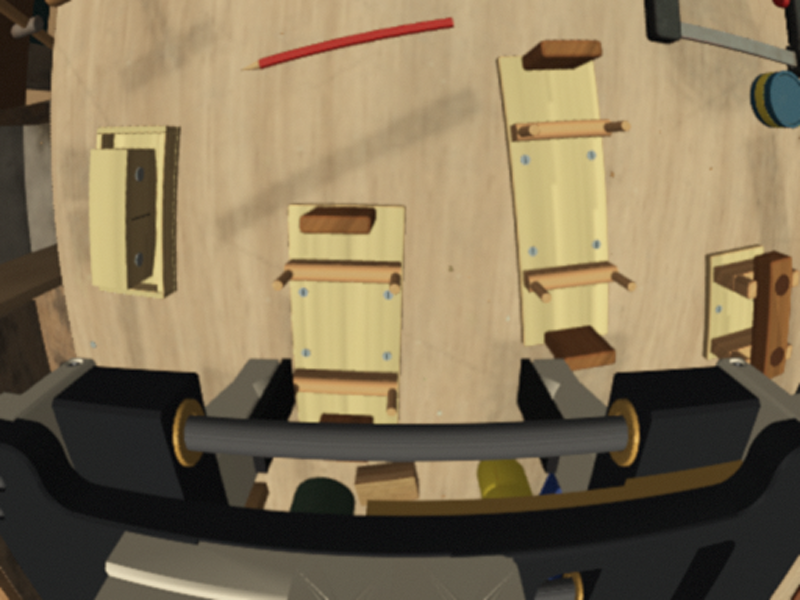

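```bash
cat > m7.py <<'E'
import sys
from m2 import *
print('---')
D=[('short','w7',[a(-102,-48,12,289,204),a(-102,48,12,405,206),a(-50,-42,70,280,283),a(-50,42,70,396,288),a(50,42,70,392,408)]),
('long','w7',[a(-124,-41,12,499,57),a(124,-41,12,523,345),a(-60,35,70,627,126),a(60,-35,70,545,295),a(60,35,70,630,286)]),
('former','w7',[a(-57,-19,61,92,150),a(57,-19,61,90,286),a(-57,19,61,129,150),a(57,19,61,125,289)])]
for k,n,v in D:
    q,e=fit('wrist',v,inf(n)); print(k,q[:2].round(4),np.degrees(q[2]).round(1),e.round(1).tolist())
print(r.get_state()['tcp_pos'])
E
python3 m7.py | sed -n '/---/,$p'
```

```text
---
short [ 0.5985 -0.178 ] -0.0 [[-0.4, -0.9], [1.4, -0.8], [-1.0, 0.7], [0.0, -0.1], [0.2, 2.3]]
long [ 0.4862 -0.0029] 8.9 [[-0.1, -2.1], [-0.8, 0.9], [0.0, -0.8], [0.2, 1.1], [0.8, 0.3]]
former [ 0.5018 -0.3706] -7.1 [[-0.2, -0.7], [0.3, -0.7], [-0.3, 0.3], [0.2, 1.5]]
[ 0.54230902 -0.13118362  0.24225791]
```

Request:
jog_arm(
  deltas=[
    [[1, 0, 5, 0, 0], [1, 0, 6, 0, 0], [1, 0, 6, 0, 0], [1, -1, 6, 0, 0], [1, -1, 6, 0, 0], [1, -1, 6, 0, 0], [1, -1, 6, 0, 0], [1, -1, 6, 0, 0]],
  ],
)

```text
time_s: 19.27
tcp_pos: [0.4922, 0.3382, 0.2423]
eef_rot: [-180.0, 0.0, -178.1]
contact_force: [1.6, 0.7, 1.1]
gripper_width: 0.0874
gripper_force: 0.0
```

Request:
jog_arm(
  deltas=[
    [[1, -0.6, 5, 0, 0], [1, 0, 1.85, 0, 0], [1, 0, 0, -4, 0], [1, 0, 0, -4, 0], [1, 0, 0, -4, 0], [1, 0, 0, -4, 0], [1, 0, 0, -2.6, 0], [1, 0, 0, 0, 0]],
  ],
)

```text
time_s: 20.27
tcp_pos: [0.4859, 0.4034, 0.054]
eef_rot: [-179.8, -0.2, -178.2]
contact_force: [0.1, 0.5, 0.5]
gripper_width: 0.0878
gripper_force: 0.0
```

Request:
jog_arm(
  deltas=[
    [[-1, 0, 0, 0, 0], [-1, 0, 0, 0, 0], [-1, 0, 0, 0, 0], [-1, 0, 0, 0, 0], [-1, 0, 0, 0, 0], [-1, 0, 0, 0, 0]],
  ],
)

```text
time_s: 21.02
tcp_pos: [0.4864, 0.4064, 0.0573]
eef_rot: [179.9, 0.1, -178.0]
contact_force: [-0.8, -0.5, 6.7]
gripper_width: 0.0595
gripper_force: 30.0
```

Request:
jog_arm(
  deltas=[
    [[-1, 0, 0, 0.5, 0], [-1, 0, 0, 2, 0], [-1, 0, 0, 4, 0], [-1, 0, 0, 4.5, 0], [-1, 0, -1, 4, 0], [-1, 1, -4, 3, 0], [-1, 1, -5, 0, 0], [-1, 1, -5, 0, 0]],
  ],
)

```text
time_s: 22.02
tcp_pos: [0.5158, 0.2545, 0.2366]
eef_rot: [180.0, 0.0, -178.0]
contact_force: [0.6, -0.5, -1.1]
gripper_width: 0.0594
gripper_force: 30.0
```

Request:
jog_arm(
  deltas=[
    [[-1, 1, -5, 0, 0], [-1, 1, -5, 0, 0], [-1, 1, -5, 0, 0], [-1, 1, -5, 0, 0], [-1, 1, -5, 0, 0], [-1, 1, -5, 0, 0], [-1, 1, -5, 0, 0], [-1, 1, -4, 0, -0.025]],
  ],
)

```text
time_s: 23.02
tcp_pos: [0.5957, -0.136, 0.2361]
eef_rot: [180.0, -0.0, -179.6]
contact_force: [0.0, 0.1, -1.3]
gripper_width: 0.0594
gripper_force: 30.0
```

Request:
jog_arm(
  deltas=[
    [[-1, 0.4, -3, 0, 0], [-1, 0, -1.5, 0, 0], [-1, 0, 0, 0, 0], [-1, 0, 0, 0, 0], [-1, 0, 0, 0, 0]],
  ],
)

```text
time_s: 23.65
tcp_pos: [0.6, -0.1782, 0.2364]
eef_rot: [180.0, 0.0, -179.4]
contact_force: [-0.6, 0.2, -0.4]
gripper_width: 0.06
gripper_force: 30.0
```

```bash
python3 w.py w8
```

```text
[ 0.6    -0.1782  0.2364] [ 1.7999e+02  1.0000e-02 -1.7943e+02] 23.65
```

View pics/w8.png

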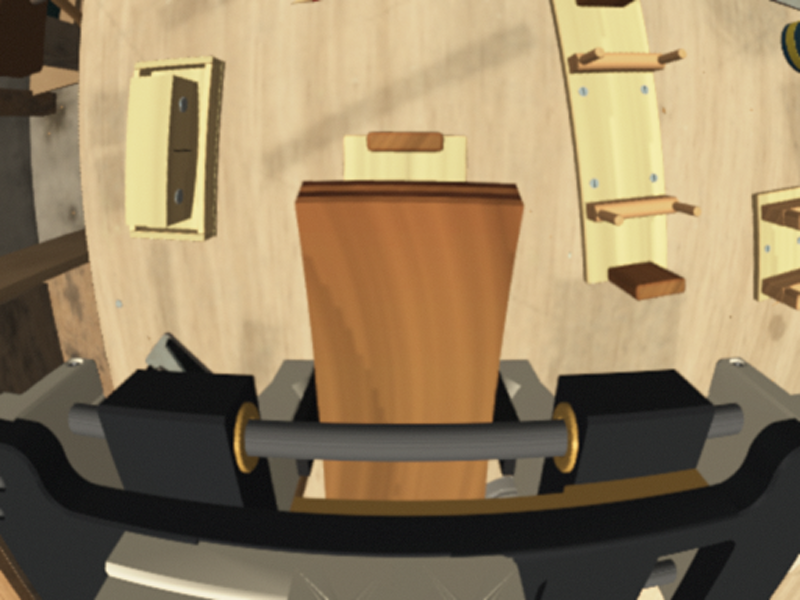

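```bash
cat > m8.py <<'E'
import sys
from m2 import *
print('---')
D=[('short','w8',[a(-102,-48,12,345,135),a(-102,48,12,466,134)]),
('long','w8',[a(124,-41,12,588,283),a(-60,35,70,682,55),a(60,-35,70,613,217),a(60,35,70,695,211)])]
for k,n,v in D:
    q,e=fit('wrist',v,inf(n)); print(k,q[:2].round(4),np.degrees(q[2]).round(1),e.round(1).tolist())
p=r.get_state()['tcp_pos']; print(p)
zb=p[2]-.0083
for y in(-30,30): print(proj('wrist',np.array([[p[0]-.0775+.002,p[1]+y/1e3,zb+.030]]),inf('w8'))/.64)
E
python3 m8.py | sed -n '/---/,$p'
```

```text
---
short [ 0.5994 -0.1772] 1.0 [[-1.2, 0.0], [1.2, 0.0]]
long [ 0.4862 -0.0044] 8.5 [[-3.2, 0.2], [0.2, -1.9], [1.8, 0.8], [-0.0, 0.0]]
[ 0.60010761 -0.17821308  0.23645792]
[[289.02658715 196.20938022]]
[[524.33751574 198.27033325]]
```

Request:
jog_arm(
  deltas=[
    [[-1, 0, 0, -3, 0], [-1, 0, 0, -4, 0], [-1, 0, 0, -4, 0], [-1, 0, 0, -4, 0], [-1, 0, 0, -2, 0], [-1, 0, 0, -1.4, 0], [-1, 0, 0, -0.7, 0], [-1, 0, 0, -0.2, 0]],
  ],
)

```text
time_s: 24.7
tcp_pos: [0.6003, -0.179, 0.0435]
eef_rot: [-180.0, 0.0, -179.5]
contact_force: [1.0, -0.1, 0.2]
gripper_width: 0.06
gripper_force: 30.0
```

Request:
jog_arm(
  deltas=[
    [[-1, 0, 0, 0, 0], [-1, 0, 0, -0.1, 0], [-1, 0, 0, -0.1, 0], [-1, 0, 0, -0.1, 0], [-1, 0, 0, 0, 0], [-1, 0, 0, 0, 0]],
  ],
)

```text
time_s: 25.45
tcp_pos: [0.6, -0.1791, 0.0402]
eef_rot: [-180.0, 0.0, -179.5]
contact_force: [-0.3, 0.0, -0.8]
gripper_width: 0.0595
gripper_force: 30.0
```

Request:
jog_arm(
  deltas=[
    [[-1, 0, 0, -0.1, 0], [-1, 0, 0, -0.1, 0], [-1, 0, 0, 0, 0], [-1, 0, 0, 0, 0]],
  ],
)

```text
time_s: 25.95
tcp_pos: [0.6001, -0.1791, 0.0385]
eef_rot: [-180.0, 0.0, -179.5]
contact_force: [-1.4, 1.3, 3.2]
gripper_width: 0.0596
gripper_force: 30.0
```

Request:
jog_arm(
  deltas=[
    [[0.6, 0, 0, 0, 0], [0.7, 0, 0, 0, 0], [0.8, 0, 0, 0, 0], [0.8, 0, 0, 0, 0], [0.8, 0, 0, 3, 0], [0.8, 0, 0, 5, 0], [0.8, 0, 0, 6, 0], [1, -0.4, 2, 5, 0]],
  ],
)

```text
time_s: 26.95
tcp_pos: [0.5962, -0.1598, 0.2306]
eef_rot: [-180.0, 0.1, -179.6]
contact_force: [1.7, -0.3, 0.7]
gripper_width: 0.0844
gripper_force: 0.0
```

Request:
jog_arm(
  deltas=[
    [[1, -1, 5, 1, 0.025], [1, -1, 6, 0, 0], [1, -1, 6, 0, 0], [1, -1, 6, 0, 0], [1, -1, 6, 0, 0], [1, -1, 6, 0, 0], [1, -1, 6, 0, 0], [1, -1, 5, 0, 0]],
  ],
)

```text
time_s: 27.95
tcp_pos: [0.5153, 0.3031, 0.2383]
eef_rot: [180.0, 0.0, -178.0]
contact_force: [1.1, -1.0, 0.3]
gripper_width: 0.0875
gripper_force: 0.0
```

Request:
jog_arm(
  deltas=[
    [[1, -1, 5, 0, 0], [1, -1, 4, 0, 0], [1, -1, 1.65, 0, 0], [1, 0, 0, 0, 0], [1, 0, 0, 0, 0]],
  ],
)

```text
time_s: 28.58
tcp_pos: [0.4861, 0.4066, 0.2383]
eef_rot: [-180.0, -0.0, -178.1]
contact_force: [-0.7, -0.9, 0.4]
gripper_width: 0.0875
gripper_force: 0.0
```

```bash
python3 w.py w9; python3 -c "
from h import *
im=r.capture('side'); np.save('pics/side9.npy',im); w=cv2.imread('pics/w9.png')
A=cv2.resize(im[140:320,220:360],None,fx=3.33,fy=3.33,interpolation=cv2.INTER_CUBIC)[:599]
B=cv2.resize(w[0:450],(333,187))
o=np.zeros((600,800,3),np.uint8); o[:A.shape[0],:A.shape[1]]=A; o[:187,467:]=B; cv2.imwrite('pics/m9.png',o)"
```

```text
[0.4861 0.4066 0.2383] [-179.99   -0.   -178.08] 28.575
```

Request:
jog_arm(
  deltas=[
    [[1, 0, 0, -4, 0], [1, 0, 0, -5, 0], [1, 0, 0, -4, 0], [1, 0, 0, -3, 0], [1, 0, 0, -1.5, 0], [1, 0, 0, -0.8, 0], [1, 0, 0, -0.4, 0], [1, 0, 0, -0.3, 0]],
  ],
)

```text
time_s: 29.68
tcp_pos: [0.4864, 0.4079, 0.0491]
eef_rot: [179.9, 0.1, -178.1]
contact_force: [-0.6, -0.6, 0.2]
gripper_width: 0.0878
gripper_force: 0.0
```

Request:
jog_arm(
  deltas=[
    [[-1, 0, 0, 0, 0], [-1, 0, 0, 0, 0], [-1, 0, 0, 0, 0], [-1, 0, 0, 0, 0], [-1, 0, 0, 0, 0], [-1, 0, 0, 0, 0], [-1, 0, 0, 0, 0]],
  ],
)

```text
time_s: 30.55
tcp_pos: [0.486, 0.4074, 0.0483]
eef_rot: [180.0, 0.0, -178.1]
contact_force: [-0.4, 0.5, 0.3]
gripper_width: 0.0459
gripper_force: 30.0
```

Request:
jog_arm(
  deltas=[
    [[-1, 0, 0, 0.5, 0], [-1, 0, 0, 2, 0], [-1, 0, 0, 4, 0], [-1, 0, 0, 5, 0], [-1, 0, -1, 5, 0], [-1, 0, -4, 2.5, 0], [-1, 0, -5, 0, 0], [-1, 0, -5, 0, 0]],
  ],
)

```text
time_s: 31.55
tcp_pos: [0.4857, 0.256, 0.2389]
eef_rot: [180.0, 0.0, -178.0]
contact_force: [0.2, -0.6, -0.7]
gripper_width: 0.0454
gripper_force: 30.0
```

Request:
jog_arm(
  deltas=[
    [[-1, 0, -5, 0, 0.03], [-1, 0, -5, 0, 0.04], [-1, 0, -5, 0, 0.03], [-1, 0, -5, 0, 0.03], [-1, 0.1, -4, 0, 0], [-1, 0, -1.7, 0, 0], [-1, 0, 0, 0, 0], [-1, 0, 0, 0, 0]],
  ],
)

```text
time_s: 32.55
tcp_pos: [0.4871, 0.001, 0.2383]
eef_rot: [180.0, 0.0, -170.6]
contact_force: [0.8, 1.2, -0.3]
gripper_width: 0.0457
gripper_force: 30.0
```

```bash
python3 w.py w10
```

```text
[0.4871 0.001  0.2383] [ 1.7999e+02  1.0000e-02 -1.7061e+02] 32.55
```

View pics/w10.png

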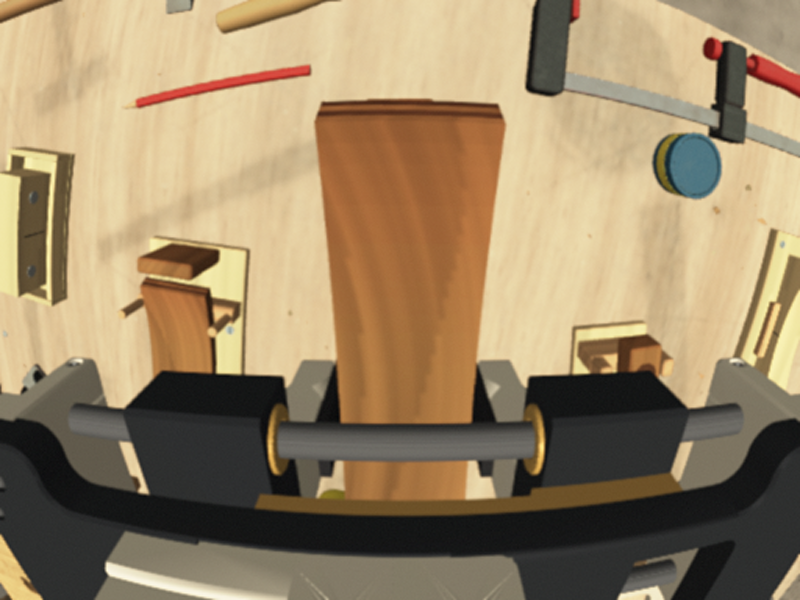

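```bash
cat > m10.py <<'E'
import sys
from m2 import *
print('---')
for yaw in(8.7,9.4,10.1):
  for y in (-.004,0,.004):
    c,s=np.cos(np.radians(yaw)),np.sin(np.radians(yaw))
    print(yaw,y,[(proj('wrist',np.array([[.487-x*c,y-x*s,.072]]),inf('w10'))[0]/.64).round(1) for x in(.110,.12)])
print(r.get_state()['tcp_pos'])
E
python3 m10.py | sed -n '/---/,$p'
```

```text
---
8.7 -0.004 [array([398.8, 116.4]), array([399. , 101.3])]
8.7 0 [array([405. , 117.3]), array([405.1, 102.2])]
8.7 0.004 [array([411.1, 118.3]), array([411.3, 103.2])]
9.4 -0.004 [array([396.7, 116.4]), array([396.7, 101.3])]
9.4 0 [array([402.9, 117.3]), array([402.8, 102.2])]
9.4 0.004 [array([409. , 118.3]), array([409. , 103.2])]
10.1 -0.004 [array([394.6, 116.4]), array([394.4, 101.3])]
10.1 0 [array([400.8, 117.3]), array([400.5, 102.2])]
10.1 0.004 [array([406.9, 118.3]), array([406.7, 103.2])]
[0.48711498 0.00118544 0.23820234]
```

Request:
jog_arm(
  deltas=[
    [[-1, 0, -0.2, -3, 0], [-1, 0, 0, -4, 0], [-1, 0, 0, -4, 0], [-1, 0, 0, -4, 0], [-1, 0, 0, -2, 0], [-1, 0, 0, -1.4, 0], [-1, 0, 0, -0.7, 0], [-1, 0, 0, -0.2, 0]],
  ],
)

```text
time_s: 33.6
tcp_pos: [0.4873, -0.0013, 0.0453]
eef_rot: [180.0, 0.0, -170.6]
contact_force: [0.7, -0.4, -1.3]
gripper_width: 0.0452
gripper_force: 30.0
```

Request:
jog_arm(
  deltas=[
    [[-1, 0, 0, 0, 0], [-1, 0, 0, -0.1, 0], [-1, 0, 0, -0.1, 0], [-1, 0, 0, -0.1, 0], [-1, 0, 0, 0, 0], [-1, 0, 0, 0, 0]],
  ],
)

```text
time_s: 34.35
tcp_pos: [0.487, -0.0017, 0.0422]
eef_rot: [-180.0, -0.0, -170.6]
contact_force: [0.3, 1.0, -0.1]
gripper_width: 0.0458
gripper_force: 30.0
```

Request:
jog_arm(
  deltas=[
    [[-1, 0, 0, -0.1, 0], [-1, 0, 0, -0.1, 0], [-1, 0, 0, 0, 0], [-1, 0, 0, 0, 0]],
  ],
)

```text
time_s: 34.85
tcp_pos: [0.487, -0.0016, 0.0402]
eef_rot: [-180.0, 0.0, -170.6]
contact_force: [0.2, -0.1, -0.2]
gripper_width: 0.0459
gripper_force: 30.0
```

Request:
jog_arm(
  deltas=[
    [[-1, 0, 0, -0.1, 0], [-1, 0, 0, 0, 0], [-1, 0, 0, 0, 0], [-1, 0, 0, 0, 0]],
  ],
)

```text
time_s: 35.35
tcp_pos: [0.487, -0.0016, 0.0392]
eef_rot: [180.0, 0.0, -170.6]
contact_force: [-1.0, -0.1, -1.5]
gripper_width: 0.0458
gripper_force: 30.0
```

Request:
jog_arm(
  deltas=[
    [[-1, 0, 0, -0.1, 0], [-1, 0, 0, 0, 0], [-1, 0, 0, 0, 0], [-1, 0, 0, 0, 0]],
  ],
)

```text
time_s: 35.85
tcp_pos: [0.4872, -0.0016, 0.0388]
eef_rot: [-180.0, 0.0, -170.6]
contact_force: [-1.9, 0.9, 6.8]
gripper_width: 0.0456
gripper_force: 30.0
```

Seated at the expected height. Release, rise, and step aside to the robot's left.

Request:
jog_arm(
  deltas=[
    [[0.2, 0, 0, 0, 0], [0.4, 0, 0, 0, 0], [0.6, 0, 0, 0, 0], [0.6, 0, 0, 0, 0], [0.6, 0, 0, 3, 0], [0.6, 0, 0, 5, 0], [0.8, 0, 0, 6, 0], [1, 0, 0, 5, 0]],
  ],
)

```text
time_s: 36.85
tcp_pos: [0.487, -0.0017, 0.2306]
eef_rot: [180.0, 0.1, -170.6]
contact_force: [1.6, 0.7, -0.0]
gripper_width: 0.0833
gripper_force: 0.0
```

Request:
jog_arm(
  deltas=[
    [[1, 0, 4, 1, 0], [1, 0, 5, 0, 0], [1, 0, 3, 0, 0], [1, 0, 0, 0, 0], [1, 0, 0, 0, 0]],
  ],
)

```text
time_s: 37.48
tcp_pos: [0.4868, 0.1181, 0.238]
eef_rot: [-180.0, -0.0, -170.6]
contact_force: [0.1, 0.4, 0.1]
gripper_width: 0.0873
gripper_force: 0.0
```

```bash
python3 w.py w11
python3 - <<'E'
# no pictures left to view: measure the dark slats against the boards by colour in this wrist frame
from m2 import *
from h import *
im=cv2.imread('pics/w11.png'); hsv=cv2.cvtColor(im,cv2.COLOR_BGR2HSV)
m=((hsv[...,0]<15)&(hsv[...,1]>110)&(hsv[...,2]>60)&(hsv[...,2]<215)).astype(np.uint8)
m=cv2.morphologyEx(m,cv2.MORPH_OPEN,np.ones((5,5)))
n,l,st,c=cv2.connectedComponentsWithStats(m)
print('====')
for k in range(1,n):
    if st[k,4]>500:
        (x,y),(w,h),an=cv2.minAreaRect(np.argwhere(l==k)[:,::-1].astype(np.float32)); print(st[k],(round(x),round(y)),(round(w),round(h)),round(an,1))
i=inf('w11')
def P(q,pts):
    c,s=np.cos(np.radians(q[2])),np.sin(np.radians(q[2]))
    return [(proj('wrist',np.array([[q[0]+(x*c-y*s)/1e3,q[1]+(x*s+y*c)/1e3,z/1e3]]),i)[0]/.64).round().tolist() for x,y,z in pts]
print('long pred',P((.487,-.001,9.4),[(-99,-23,66),(-99,23,66),(99,-23,66),(99,23,66)]))
print('short pred',P((.600,-.179,.5),[(-77,-30,58),(-77,30,58),(77,-30,58),(77,30,58)]))
E
```

```text
[0.4868 0.1181 0.238 ] [-1.7999e+02 -3.0000e-02 -1.7059e+02] 37.475
rest [0.564  0.2079] 13.3 [[-0.8, -1.7], [0.9, -2.5], [-0.3, 0.6], [0.2, 0.2], [-0.7, 0.8], [1.6, 0.5]]
long [4.853e-01 4.000e-04] 10.0 [[1.5, -3.1], [0.0, 0.7], [3.1, 0.5], [0.1, -1.5], [-5.4, -3.3], [0.0, 1.7], [-1.4, 7.1]]
short [ 0.5941 -0.1699] 2.7 [[0.9, -4.9], [5.7, -0.2], [-1.0, -1.0], [-11.9, 3.3], [2.0, 1.6], [-7.0, 8.4], [0.1, -2.6]]
short [ 0.597  -0.1824] -0.4 [[-1.5, -2.0], [0.5, -0.8], [-4.2, 0.2], [5.4, 8.2], [0.4, -0.7], [-0.1, 5.7]]
tray [ 0.501  -0.3713] -4.8 [[-0.8, -0.5], [0.5, -0.2], [-1.1, -0.1], [1.6, 1.5]]
form [0.4846 0.407 ] 1.6 [[0.2, -1.4], [0.0, 2.0]]
====
[ 642    8   93   48 2148] (688, 31) (99, 26) 20.6
[  44   60  138   49 1402] (112, 83) (12, 144) 73.2
[ 207  115   71   94 4982] (242, 162) (93, 62) 81.9
[  41  261   53   53 1989] (67, 287) (52, 52) 90.0
[781 266  19  60 688] (790, 296) (59, 18) 90.0
[ 484  316   45  106 1206] (506, 368) (105, 44) 90.0
[496 345  29  26 590] (510, 358) (25, 28) 90.0
long pred [[203.0, 119.0], [264.0, 112.0], [227.0, 379.0], [282.0, 381.0]]
short pred [[37.0, 264.0], [85.0, 272.0], [58.0, 411.0], [102.0, 425.0]]
```

```bash
python3 -c "
from plant import r
print(r.close_job())"
```

```text
the job is handed in; nothing more can be done
None
```

I took the stack apart in order and handed the job in at about 37.5 s of the 128 s allowed, but the system returned no verdict. I saw the bar, the former and the short slat in place in the pictures. I checked the long slat only by contact height and one image measurement, as my picture views had run out. I did not look at the glue bottle in the last frames, but no move went near it.

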